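# Weigh the wire left on a keyed spool

## Task

Zero the empty bench scale by pressing its plunger fully down and letting it come back up. Then take the wound wire spool off the winder: it is held by a hidden cross pin, so turn it, feeling with a light lift for the place where it slides up freely, and never force it. Set it down gently, upright and wholly on the middle of the scale's pan, and let go, without disturbing the other things on the bench.

Things in the scene. Friction and masses are not known exactly. Their poses are not given: they have to be found in the camera images.
- spool: The wound spool to be weighed, upright over the winder's spindle: light wooden flanges of 58 mm diameter, 36 mm high, copper wire wound nearly flush with them, about 250 g; grip it across its outside. Origin at the centre of its underside, z up its axis, x along its two slots. Two dark threading holes in the top flange, 23 mm from the axis, lie over the slots.
- keyhole (a point): Centre of the spool's keyed hole, on its axis 6 mm above the underside. The bore is 33 mm wide, but its lowest 6 mm narrow to a 20 mm round hole with a pair of slots, each 11 mm wide, reaching out along the spool's +x and -x. A soft felt washer in the bore hides what is below and does not resist.
- stand: The wire winder, fixed: green base plate 190 x 100 x 12 mm (x from -70 to +120 mm), a round seat (diameter 44, top 26 mm above the bench) under the spool, a thin upright with a brass guide roller (top 71 mm high) at x = 102 mm. Origin on the bench under the spindle's axis; x along the plate to the roller. At the start the spool's slots lie across the plate.
- pin (a point): Middle of the hidden cross pin in the spindle (round, 6 mm thick, 29 mm end to end), its underside 11 mm above the seat: the spool rises 5 mm, then meets the pin, unless its slots lie along the pin (within about 11 degrees). The pin lies along the plate's x axis only to within about 70 degrees either way (this point's axes are the plate's, not the pin's): feel for it.
- spindle_tip (a point): top end of the upright steel spindle (16 mm diameter, fixed), on its axis, 88 mm above the bench
- scale: Bench scale, fixed: grey body 200 x 150 x 30 mm (x from -120 to +80 mm of its origin), round steel pan of 110 mm diameter on it. Origin on the bench under the pan's centre; -x points to the scale's front with the display and the plunger.
- pan (a point): centre of the top face of the scale's pan, 36 mm above the bench
- zero_top (a point): centre of the top of the scale's zero plunger, a white sprung button of 20 mm diameter in a black collar of 36 mm diameter and 12 mm height, on the front right of the scale body, about 54 mm above the bench when up; moves with the plunger
- zero (a joint): travel of the zero plunger in m: 0 up, 0.008 fully down; the spring takes up to 5 N
- bobbin: Bystander: small empty wooden bobbin, diameter (mm) 44, 30 high, standing on the bench between the winder and the scale; origin under its centre.
- dish: Bystander: small white ceramic dish, diameter (mm) 64, 24 high; origin under its centre.
- pliers: Bystander: pliers lying flat, 125 long, black handles; origin under the joint.
- driver: Bystander: screwdriver with wooden handle, 170 long, lying; origin under its middle.
- mandrel: Bystander: upright tapered steel ring mandrel on a round foot, foot diameter (mm) 56, 132 high; origin under its centre.
Things that resemble listed ones, but are neither listed nor needed, are in the scene too. What is meant by the spool is not blue or red, and is the smaller of those in its own colour.

How it is judged:
By the outcome, as a careful person would: the job done as asked, in the order asked, and still so for the second after the job is handed in, with the robot touching nothing.
It also fails if it takes over 64 s, if anything falls off the work surface, if the arm or the gripper's body presses on something with over 40 N, if the wrist force passes 120 N, or if a joint passes its speed limit or range.

## Robot

A 6-joint arm with a two-finger parallel gripper is mounted at the origin on the work surface. World frame = base frame: x ahead of the robot, y to its left, z up, the work surface at z = 0. Lengths are in mm, angles in degrees, forces in N, time in s.
With the tool pointing down it reaches from about 225 to 725 mm from the base axis. Payload 3.1 kg.
Tool frame: the origin (TCP) lies midway between the tips of the shut fingers; the grasp point (between the pads) lies 19 mm behind it; z points along the fingers, y is the line along which they close (so a half turn about z gives the same grasp; the last joint's range is limited). The gripper opens to 85 mm and grips with 20 to 120 N. Pads are 22 mm wide; open, the fingers measure 114 mm over their backs; the gripper's body (76 mm by 85 mm) begins 54 mm behind the grasp point. The pads swing forward as they close: fully open they stand 13 mm farther back than shut.
Start: joints at [-78.656, 2.75, 5.684, 92.934, 0, 82.678], TCP at [168.02, -497.38, 231.312] pointing down, gripper open.
Joint ranges: [-166.93, 166.93], [-56.73, 111.36], [-69.38, 81.34], [-121.58, 131.49], [-85.45, 84.26], [-180, 180]. Speed limits (degrees/s): [159.86, 159.86, 180, 180, 180, 180].

## Interface

Orientations are given as [roll, pitch, yaw] about the fixed x, y, z axes, in that order (R = Rz(yaw) Ry(pitch) Rx(roll)).
In Python, from plant import robot gives the robot as it stands.
- The arm moves only by the tool move_arm, never from a script. Its arguments are lists of equal length, an entry for each row: "gripper": the opening, from -1 (shut) to 1 (fully open); "translation": the shift along the tool's x, y, z normalised to -1 to 1, where 1 is 50 cm, a list of three; "turn": the turn, a rotation vector about the tool's x, y, z normalised to -1 to 1, where 1 is 120 degrees, a list of three. A call has 1 to 8 rows; each row shifts and turns the commanded pose from where the row before left it, along the tool's axes as they then stand; what a row does not reach is not made up. A row lasts 1/12 s, in which the tool goes at most 41.7 mm and 7.16 degrees, less where a joint would pass 70% of its speed; a pose out of reach is approached as far as the arm can. A call with a number of a shift or a turn outside -1 to 1 is refused whole. A call with a gripper value outside its range is refused whole. The fingers move at their own pace and stop on an object; the grip force is fixed at half the most. Time passes only in rows, so rows that do not move let the fingers close. It gives the time, the measured TCP pose, the force, the opening and the grip force at its end, in the units of the state.
- robot.state(): the state, without advancing time (a new reading comes with each control period).
- robot.camera(name): name is "scene" or "top"; returns a dict with "color" (480x640x3 uint8, red, green, blue), "depth" (480x640 float32, mm along the optical axis (not along the pixel's ray), 0 where there is no reading), "fx", "fy", "cx", "cy" (pixels), "camera_from_world" (4x4, takes a point from world to camera coordinates). Camera axes: x right, y up, looking along -z (the intrinsics and any distortion apply to the point x, -y, -z); pixel columns grow to the right and rows downward; lengths in mm; the calibration is good to about 2 mm. A picture is of the moment at which its call begins.
- robot.close_job(): hands the job in; it is judged then, once.
The state is a dict: "time_s": time; "joint_pos": joint angles; "joint_velocities": joint speeds; "joint_torque": joint torques, N m; "tool_pos": TCP position; "ee_rot": TCP orientation; "force": force on the tool from outside, world axes, zero at the start; "moment": the same for the moment, N m; "finger_gap": opening from 0.0 (shut) to 1.0 (fully open); "gripper_force": force on a finger pad.
Only numpy, scipy, OpenCV 4.12 (cv2) and the standard library are available. Lean on these libraries where they do the work, as an engineer would, in place of code of your own. Each camera call takes 0.05 s, during which the arm holds its last target. There are 200 camera calls.

## Working session

There is one attempt and no reset: what is moved stays moved. The work goes in short steps, Python scripts to look and compute and a tool call to move; the robot and the scene stay as the last step left them, time stands still between calls to the robot, and variables do not carry over. Pictures are saved under pics/ and viewed, at most 10 in all, crops included, and the job is handed in when it is done.

Besides the shell and the picture viewer there is one more tool, called after "Emit:" as name(argument=value, ...) on one line, values as JSON. move_arm: Moves the arm, as the interface text tells. Its arguments: {"type":"object","properties":{"gripper":{"type":"array","items":{"type":"number"}},"translation":{"type":"array","items":{"type":"array","items":{"type":"number"}}},"turn":{"type":"array","items":{"type":"array","items":{"type":"number"}}}},"required":["gripper","translation","turn"]}

```bash
mkdir -p pics; cat > h.py <<'E'
import numpy as np,cv2
from plant import robot
def grab(n):
    c=robot.camera(n); np.savez(f'{n}.npz',**c); return c
def load(n): return dict(np.load(f'{n}.npz'))
def cloud(c):
    d=c['depth'].astype(float); v,u=np.mgrid[:480,:640]
    P=np.stack([(u-c['cx'])/c['fx']*d,-(v-c['cy'])/c['fy']*d,-d,np.ones_like(d)],-1)
    W=P@np.linalg.inv(c['camera_from_world']).T
    W=W[...,:3]; W[d<=0]=np.nan; return W
def pix(c,p):
    q=c['camera_from_world']@np.append(p,1); return (c['cx']+c['fx']*q[0]/-q[2], c['cy']+c['fy']*q[1]/q[2])
E
python3 - <<'E'
from h import *
for n in('scene','top'):
    c=grab(n); cv2.imwrite(f'pics/{n}0.png',c['color'][...,::-1]); print(n,c.keys(),c['fx'],c['cx'],c['cy'],c['camera_from_world'].round(3).tolist())
print(robot.state())
E
```

```text
scene dict_keys(['color', 'depth', 'fx', 'fy', 'cx', 'cy', 'camera_from_world']) 544.9247502772889 327.50724301225085 245.13718838549465 [[-0.001, 1.0, -0.014, -15.997], [-0.712, 0.009, 0.702, 292.763], [0.702, 0.011, 0.712, -1744.548], [0.0, 0.0, 0.0, 1.0]]
top dict_keys(['color', 'depth', 'fx', 'fy', 'cx', 'cy', 'camera_from_world']) 454.49209907169035 319.8462837441929 240.52180441876504 [[-0.024, -1.0, 0.011, 16.104], [0.995, -0.023, 0.097, -503.748], [-0.097, 0.013, 0.995, -1193.917], [0.0, 0.0, 0.0, 1.0]]
{'time_s': 0.1, 'joint_pos': array([-7.86553798e+01,  2.78834310e+00,  5.59872075e+00,  9.29331896e+01,
       -8.59040276e-04,  8.26771306e+01]), 'joint_velocities': array([ 0.05694225, -0.12148716,  0.16991973,  0.01505746, -0.07375896,
        0.04924926]), 'joint_torque': array([ 2.79065251e-03, -3.39851403e+01,  3.20935929e+01,  1.58387900e-02,
       -1.39426124e-04, -1.36087333e-06]), 'tool_pos': array([ 167.90771772, -496.83262319,  230.2206376 ]), 'ee_rot': array([-1.79878080e+02, -1.48016313e-02,  1.86674747e+01]), 'force': array([ 0.7930918 ,  0.31837895, -0.82927445]), 'moment': array([0.01084003, 0.0015956 , 0.03602161]), 'gripper_force': 0.0, 'finger_gap': 1.0034026323750713}
```

View pics/top0.png

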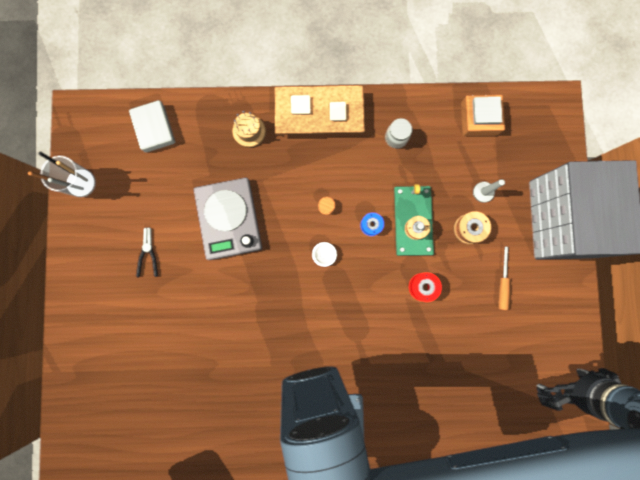

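View pics/scene0.png

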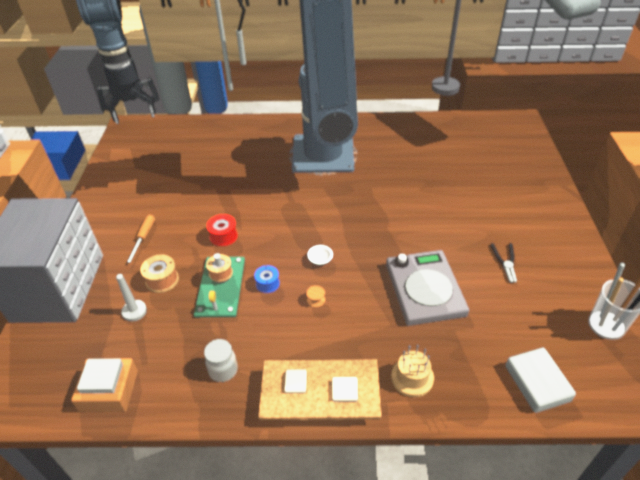

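The two views show these spool candidates (top view pixels): wood/copper on the green winder (418,228), a larger wood/copper one (473,227), blue (372,224) and red (425,287). I choose the smaller copper one on the winder. The scale is at (228,217), its pan at (225,210) and its plunger at (247,241). I'll measure these and check a crop.

```bash
python3 - <<'E'
from h import *
np.set_printoptions(precision=1,suppress=True)
for n in('top','scene'):
    c=load(n); W=cloud(c); rgb=c['color']; hsv=cv2.cvtColor(rgb,cv2.COLOR_RGB2HSV)
    print(n,'bench z',np.nanmedian(W[330:350,200:260,2]) if n=='top' else np.nanmedian(W[190:220,150:180,2]))
    g=(hsv[...,0]>50)&(hsv[...,0]<85)&(hsv[...,1]>120)&(W[...,2]<25)&(W[...,2]>0)&(W[...,0]>300)&(W[...,1]<0)
    P=W[g]; r=cv2.minAreaRect(P[:,:2].astype(np.float32)); print('plate',r,np.median(P[:,2]),len(P))
    # spool top flange + spindle
    X0=np.array(r[0])
    m=(np.hypot(W[...,0]-X0[0],W[...,1]-X0[1])<120)&(W[...,2]>56)&(W[...,2]<68)
    n_,lab,st,ce=cv2.connectedComponentsWithStats(m.astype(np.uint8))
    for i in range(1,n_):
        if st[i,4]>15:
            Q=W[lab==i]; print(' blob z56-68',st[i],cv2.minEnclosingCircle(Q[:,:2].astype(np.float32)),np.median(Q[:,2]))
    m=(np.hypot(W[...,0]-X0[0],W[...,1]-X0[1])<100)&(W[...,2]>78)&(W[...,2]<95)
    if m.any(): print(' spindle',W[m].mean(0),m.sum())
    # scale
    m=(W[...,1]>100)&(W[...,1]<400)&(W[...,0]>350)&(W[...,0]<650)&(W[...,2]>26)&(W[...,2]<33)
    n_,lab,st,ce=cv2.connectedComponentsWithStats(m.astype(np.uint8)); 
    i=1+np.argmax(st[1:,4]); print('body',cv2.minAreaRect(W[lab==i][:,:2].astype(np.float32)),np.median(W[lab==i][:,2]))
    s=(W[...,1]>100)&(W[...,1]<400)&(W[...,0]>350)&(W[...,0]<650)
    m=s&(W[...,2]>34)&(W[...,2]<38.5)
    n_,lab,st,ce=cv2.connectedComponentsWithStats(m.astype(np.uint8)); 
    i=1+np.argmax(st[1:,4]); print('pan',cv2.minEnclosingCircle(W[lab==i][:,:2].astype(np.float32)),cv2.minAreaRect(W[lab==i][:,:2].astype(np.float32)),np.median(W[lab==i][:,2]))
    m=s&(W[...,2]>47)&(W[...,2]<60); print('plunger',W[m].mean(0) if m.any() else 0,m.sum(),W[m].min(0),W[m].max(0))
    a=c['color']; 
    u,v=(418,228) if n=='top' else (218,270)
    u2,v2=(230,220) if n=='top' else (425,280)
    A=cv2.resize(a[v-35:v+35,u-45:u+45],(400,311),interpolation=2);B=cv2.resize(a[v2-50:v2+50,u2-50:u2+50],(311,311),interpolation=2)
    row=np.hstack([A,B])
    out=row if n=='top' else np.vstack([out,row])
cv2.imwrite('pics/crop1.png',cv2.resize(out,(690,600))[...,::-1])
E
```

```text
top bench z -0.3299228756893626
plate ((553.4605102539062, -252.1318359375), (90.79232788085938, 177.02468872070312), 89.27091217041016) 12.233907704021249 767
 blob z56-68 [407 216  22  22 342] ((530.7758178710938, -251.70684814453125), 29.58121109008789) 61.98725405448681
 spindle [ 530.3 -250.7   87.4] 31
body ((566.6061401367188, 251.780517578125), (190.709228515625, 149.53387451171875), 10.154914855957031) 29.819846176956617
pan ((592.9503784179688, 256.0461120605469), 56.66899490356445) ((591.3286743164062, 257.9611511230469), (111.08882904052734, 106.13556671142578), 62.751590728759766) 36.236657059635036
plunger [506.8 198.5  53.6] 45 [499.1 189.5  47.8] [515.3 208.   58.4]
scene bench z -1.6172925160260547
plate ((0.0, 0.0), (0.0, 0.0), 0.0) nan 0
 blob z56-68 [303 139  34  12  96] ((26.432140350341797, -8.31965446472168), 55.167476654052734) 62.437940977351786
 spindle [ 46.4 -34.   85.9] 75
body ((567.3065185546875, 253.3223419189453), (192.46640014648438, 149.53623962402344), 10.019126892089844) 29.498431256467143
pan ((589.34033203125, 258.35528564453125), 57.07781219482422) ((590.029296875, 257.8980712890625), (107.12828826904297, 109.72372436523438), 80.9985580444336) 35.773433256439375
plunger [508.6 200.9  52.2] 44 [498.5 191.6  47.4] [517.5 209.3  57.8]
  return _methods._mean(a, axis=axis, dtype=dtype,
  ret = ret.dtype.type(ret / rcount)
```

View pics/crop1.png

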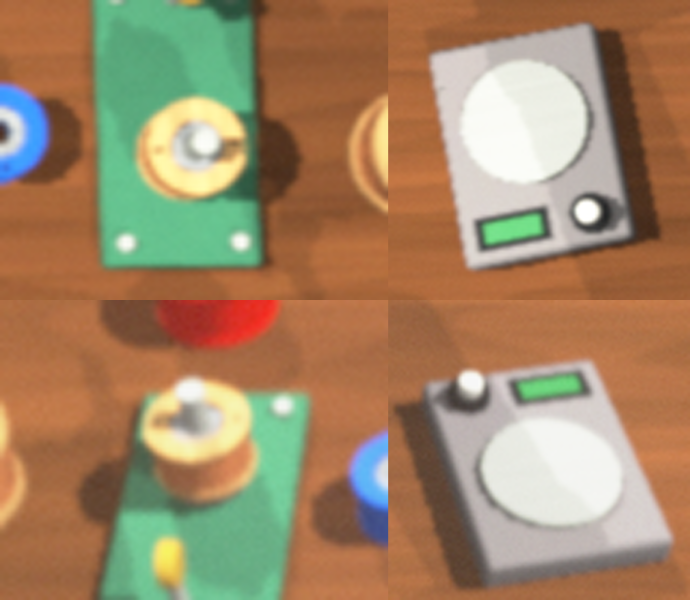

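The crop confirms it: the smaller wood/copper spool sits on the winder's spindle (tip at about (205,140) in the crop), with its threading holes left and right, i.e. the slots lie along world y. The plunger is white on a black collar, on the front right of the scale.

Measured positions: spool axis (530.5, -251), top z 62 ✓. Pan (591, 258), z 36 ✓. Plunger (507.5, 200), z 54 ✓.

I'll shut the gripper and turn to yaw 90.

Emit:
move_arm(gripper=[-1, -1, -1, -1, -1, -1, -1, -1], translation=[[0, 0, 0], [0, 0, 0], [0, 0, 0], [0, 0, 0], [0, 0, 0], [0, 0, 0], [0, 0, 0], [0, 0, 0]], turn=[[0, 0, -0.0594], [0, 0, -0.0594], [0, 0, -0.0594], [0, 0, -0.0594], [0, 0, -0.0594], [0, 0, -0.0594], [0, 0, -0.0594], [0, 0, -0.0594]])

```text
time_s: 0.77
tool_pos: [167.9, -497.0, 230.6]
ee_rot: [-180.0, -0.1, 76.0]
force: [-0.7, -0.8, 1.0]
finger_gap: 0.003
gripper_force: 0.0
```

Emit:
move_arm(gripper=[-1, -1, -1], translation=[[0, 0, 0], [0, 0, 0], [0, 0, 0]], turn=[[0, 0, -0.0594], [0, 0, -0.0594], [0, 0, 0]])

```text
time_s: 1.02
tool_pos: [168.0, -497.0, 230.6]
ee_rot: [-180.0, -0.1, 90.1]
force: [1.1, 0.2, -0.4]
finger_gap: -0.002
gripper_force: 0.0
```

Emit:
move_arm(gripper=[-1, -1, -1, -1, -1, -1, -1, -1], translation=[[0.07, 0.034, 0], [0.07, 0.034, 0], [0.07, 0.034, 0], [0.07, 0.034, 0], [0.07, 0.034, 0], [0.07, 0.034, 0], [0.07, 0.034, 0], [0.07, 0.034, 0]], turn=[[0, 0, 0], [0, 0, 0], [0, 0, 0], [0, 0, 0], [0, 0, 0], [0, 0, 0], [0, 0, 0], [0, 0, 0]])

```text
time_s: 1.68
tool_pos: [304.5, -215.7, 231.1]
ee_rot: [180.0, 0.0, 89.7]
force: [1.8, 0.2, 0.9]
finger_gap: -0.001
gripper_force: 0.0
```

Emit:
move_arm(gripper=[-1, -1, -1, -1, -1, -1, -1, -1], translation=[[0.07, 0.034, 0], [0.07, 0.034, 0], [0.07, 0.034, 0], [0.07, 0.034, 0], [0.07, 0.034, 0], [0.07, 0.034, 0], [0.07, 0.034, 0], [0.07, 0.034, 0]], turn=[[0, 0, 0], [0, 0, 0], [0, 0, 0], [0, 0, 0], [0, 0, 0], [0, 0, 0], [0, 0, 0], [0, 0, 0]])

```text
time_s: 2.35
tool_pos: [440.8, 64.5, 231.1]
ee_rot: [180.0, 0.0, 89.8]
force: [0.4, -0.7, 0.3]
finger_gap: 0.0
gripper_force: 0.0
```

Emit:
move_arm(gripper=[-1, -1, -1, -1, -1, -1], translation=[[0.07, 0.034, 0], [0.07, 0.034, 0], [0.07, 0.034, 0], [0.064, 0.033, 0], [0, 0, 0], [0, 0, 0]], turn=[[0, 0, 0], [0, 0, 0], [0, 0, 0], [0, 0, 0], [0, 0, 0], [0, 0, 0]])

```text
time_s: 2.85
tool_pos: [507.9, 200.7, 229.6]
ee_rot: [-179.8, 0.1, 90.0]
force: [0.2, -0.7, -0.7]
finger_gap: -0.0
gripper_force: 0.0
```

Emit:
move_arm(gripper=[-1, -1, -1, -1, -1, -1, -1, -1], translation=[[0, 0, 0.07], [0, 0, 0.07], [0, 0, 0.07], [0, 0, 0.07], [0, 0, 0.04], [0, 0, 0.01], [0, 0, 0], [0, 0, 0]], turn=[[0, 0, 0], [0, 0, 0], [0, 0, 0], [0, 0, 0], [0, 0, 0], [0, 0, 0], [0, 0, 0], [0, 0, 0]])

```text
time_s: 3.52
tool_pos: [508.7, 198.7, 67.8]
ee_rot: [179.9, -0.0, 89.8]
force: [0.4, 0.7, 0.2]
finger_gap: -0.002
gripper_force: 0.0
```

Emit:
move_arm(gripper=[-1, -1, -1, -1, -1, -1, -1, -1], translation=[[0, 0, 0.004], [0, 0, 0.004], [0, 0, 0.004], [0, 0, 0.004], [0, 0, 0.004], [0, 0, 0.004], [0, 0, 0.002], [0, 0, 0]], turn=[[0, 0, 0], [0, 0, 0], [0, 0, 0], [0, 0, 0], [0, 0, 0], [0, 0, 0], [0, 0, 0], [0, 0, 0]])

```text
time_s: 4.18
tool_pos: [508.2, 199.4, 53.3]
ee_rot: [180.0, -0.0, 90.0]
force: [0.1, -0.0, 2.3]
finger_gap: 0.004
gripper_force: 0.8
```

Emit:
move_arm(gripper=[-1, -1, -1, -1, -1, -1, -1, -1], translation=[[0, 0, 0.003], [0, 0, 0.003], [0, 0, 0.003], [0, 0, 0.003], [0, 0, 0.002], [0, 0, 0.001], [0, 0, 0], [0, 0, 0]], turn=[[0, 0, 0], [0, 0, 0], [0, 0, 0], [0, 0, 0], [0, 0, 0], [0, 0, 0], [0, 0, 0], [0, 0, 0]])

```text
time_s: 4.85
tool_pos: [508.3, 199.4, 46.2]
ee_rot: [180.0, -0.0, 89.9]
force: [-1.1, 0.9, 4.8]
finger_gap: -0.002
gripper_force: 2.4
```

Emit:
move_arm(gripper=[-1, -1, -1, -1, -1], translation=[[0, 0, 0.001], [0, 0, 0.001], [0, 0, 0.001], [0, 0, 0], [0, 0, 0]], turn=[[0, 0, 0], [0, 0, 0], [0, 0, 0], [0, 0, 0], [0, 0, 0]])

```text
time_s: 5.27
tool_pos: [508.4, 199.4, 46.0]
ee_rot: [179.9, -0.0, 90.0]
force: [-3.6, -0.3, 10.5]
finger_gap: -0.0
gripper_force: 5.2
```

The plunger bottomed out: z held at 46.0 while the force rose to 10.5 N. Now I'll release it and move over the spool.

Emit:
move_arm(gripper=[-1, -1, -1, -1, -1, -1, -1, -1], translation=[[0, 0, -0.01], [0, 0, -0.01], [0, 0, -0.01], [0, 0, -0.03], [0, 0, -0.06], [0, 0, -0.06], [0, 0, -0.06], [0, 0, -0.04]], turn=[[0, 0, 0], [0, 0, 0], [0, 0, 0], [0, 0, 0], [0, 0, 0], [0, 0, 0], [0, 0, 0], [0, 0, 0]])

```text
time_s: 5.93
tool_pos: [508.8, 199.3, 186.8]
ee_rot: [179.9, -0.0, 89.9]
force: [0.5, 0.0, 0.4]
finger_gap: 0.003
gripper_force: 0.0
```

Emit:
move_arm(gripper=[1, 1, 1, 1, 1, 1, 1, 1], translation=[[-0.075, 0.004, 0], [-0.075, 0.004, 0], [-0.075, 0.004, 0], [-0.075, 0.004, 0], [-0.075, 0.004, 0], [-0.075, 0.004, 0], [-0.075, 0.004, 0], [-0.075, 0.004, 0]], turn=[[0, 0, 0], [0, 0, 0], [0, 0, 0], [0, 0, 0], [0, 0, 0], [0, 0, 0], [0, 0, 0], [0, 0, 0]])

```text
time_s: 6.6
tool_pos: [523.3, -102.5, 183.6]
ee_rot: [-179.9, -0.0, 89.9]
force: [0.8, 0.7, 0.1]
finger_gap: 0.998
gripper_force: 0.0
```

Emit:
move_arm(gripper=[1, 1, 1, 1, 1, 1, 1], translation=[[-0.075, 0.004, 0], [-0.075, 0.004, 0], [-0.075, 0.004, 0], [-0.075, 0.004, 0], [0, 0, 0], [0, 0, 0], [0, 0, 0]], turn=[[0, 0, 0], [0, 0, 0], [0, 0, 0], [0, 0, 0], [0, 0, 0], [0, 0, 0], [0, 0, 0]])

```text
time_s: 7.18
tool_pos: [531.3, -250.3, 183.4]
ee_rot: [-179.9, -0.1, 89.9]
force: [-0.6, 0.6, -0.6]
finger_gap: 0.998
gripper_force: 0.0
```

```bash
python3 - <<'E'
from h import *
np.set_printoptions(precision=1,suppress=True)
c=grab('top');W=cloud(c)
s=(W[...,1]>150)&(W[...,1]<250)&(W[...,0]>470)&(W[...,0]<540)&(W[...,2]>49)
print('plunger',np.nanmedian(W[s][:,2]),s.sum())
print(robot.state()['tool_pos'])
c=grab('scene');W=cloud(c);m=(W[...,1]<-215)&(W[...,1]>-290)&(W[...,0]>490)&(W[...,0]<570)
Q=W[m&(W[...,2]>59)&(W[...,2]<64)];print('flange',cv2.minEnclosingCircle(Q[:,:2].astype(np.float32)),len(Q))
Q=W[m&(W[...,2]>80)&(W[...,2]<92)];print('spin',Q.mean(0),Q.min(0),Q.max(0),len(Q))
E
```

```text
plunger 53.35092850343415 44
[ 531.5 -249.7  183.8]
flange ((531.3096923828125, -249.5001983642578), 29.730684280395508) 179
spin [ 531.6 -249.5   85.6] [ 520.4 -256.4   80.2] [ 539.7 -242.3   90.9] 34
```

Emit:
move_arm(gripper=[1, 1, 1, 1, 1, 1, 1, 1], translation=[[0, 0, 0.07], [0, 0, 0.07], [0, 0, 0.06], [0, 0, 0.04], [0, 0, 0.03], [0, 0, 0.02], [0, 0, 0.02], [0, 0, 0]], turn=[[0, 0, 0], [0, 0, 0], [0, 0, 0], [0, 0, 0], [0, 0, 0], [0, 0, 0], [0, 0, 0], [0, 0, 0]])

```text
time_s: 7.95
tool_pos: [530.8, -249.1, 27.5]
ee_rot: [-179.9, -0.1, 90.0]
force: [-0.4, -0.6, -0.9]
finger_gap: 0.998
gripper_force: 0.0
```

Emit:
move_arm(gripper=[1, 1, 1], translation=[[0, 0, 0.004], [0, 0, 0.002], [0, 0, 0]], turn=[[0, 0, 0], [0, 0, 0], [0, 0, 0]])

```text
time_s: 8.2
tool_pos: [532.6, -251.2, 27.6]
ee_rot: [179.9, 0.1, 90.0]
force: [-0.3, 0.6, 1.0]
finger_gap: 1.003
gripper_force: 0.0
```

Emit:
move_arm(gripper=[0.5, 0.42, 0.36, 0, -1, -1, -1, -1], translation=[[0, 0, 0], [0, 0, 0], [0, 0, 0], [0, 0, 0], [0, 0, 0], [0, 0, 0], [0, 0, 0], [0, 0, 0]], turn=[[0, 0, 0], [0, 0, 0], [0, 0, 0], [0, 0, 0], [0, 0, 0], [0, 0, 0], [0, 0, 0], [0, 0, 0]])

```text
time_s: 8.87
tool_pos: [531.7, -251.1, 27.6]
ee_rot: [180.0, 0.1, 89.9]
force: [-2.8, 0.2, 5.5]
finger_gap: 0.669
gripper_force: 64.6
```

Emit:
move_arm(gripper=[-1, -1, -1], translation=[[0, 0, 0], [0, 0, 0], [0, 0, 0]], turn=[[0, 0, 0], [0, 0, 0], [0, 0, 0]])

```text
time_s: 9.12
tool_pos: [531.6, -251.1, 27.6]
ee_rot: [180.0, 0.1, 89.9]
force: [-3.6, 0.8, 5.3]
finger_gap: 0.672
gripper_force: 64.6
```

Emit:
move_arm(gripper=[-1, -1, -1, -1], translation=[[0, 0, -0.003], [0, 0, -0.003], [0, 0, 0], [0, 0, 0]], turn=[[0, 0, 0], [0, 0, 0], [0, 0, 0], [0, 0, 0]])

```text
time_s: 9.45
tool_pos: [531.5, -250.5, 28.7]
ee_rot: [-180.0, -0.0, 89.9]
force: [-1.1, -0.5, -2.3]
finger_gap: 0.667
gripper_force: 64.1
```

Emit:
move_arm(gripper=[-1, -1, -1, -1, -1, -1, -1, -1], translation=[[0, 0, 0], [0, 0, 0], [0, 0, 0], [0, 0, 0], [0, 0, -0.004], [0, 0, -0.004], [0, 0, -0.002], [0, 0, 0]], turn=[[0, 0, -0.05], [0, 0, -0.05], [0, 0, -0.05], [0, 0, -0.017], [0, 0, 0], [0, 0, 0], [0, 0, 0], [0, 0, 0]])

```text
time_s: 10.12
tool_pos: [531.3, -250.5, 33.0]
ee_rot: [-180.0, -0.1, 109.9]
force: [0.6, -1.4, -7.8]
finger_gap: 0.664
gripper_force: 66.4
```

Emit:
move_arm(gripper=[-1, -1], translation=[[0, 0, 0], [0, 0, 0]], turn=[[0, 0, 0], [0, 0, 0]])

```text
time_s: 10.28
tool_pos: [531.3, -250.4, 33.1]
ee_rot: [-180.0, -0.1, 110.0]
force: [1.3, -0.7, -9.1]
finger_gap: 0.669
gripper_force: 66.4
```

Contact with the pin is at z≈33 with -9 N; free would read about -2.5 N and higher z. I'll step 12° at a time, easing off before each turn.

Emit:
move_arm(gripper=[-1, -1, -1, -1, -1, -1, -1], translation=[[0, 0, 0.005], [0, 0, 0], [0, 0, 0], [0, 0, 0], [0, 0, -0.005], [0, 0, 0], [0, 0, 0]], turn=[[0, 0, 0], [0, 0, -0.05], [0, 0, -0.05], [0, 0, 0], [0, 0, 0], [0, 0, 0], [0, 0, 0]])

```text
time_s: 10.87
tool_pos: [531.7, -250.8, 33.2]
ee_rot: [-180.0, -0.0, 121.9]
force: [2.0, -2.2, -12.9]
finger_gap: 0.668
gripper_force: 68.6
```

Emit:
move_arm(gripper=[-1, -1, -1, -1, -1, -1, -1], translation=[[0, 0, 0.005], [0, 0, 0], [0, 0, 0], [0, 0, 0], [0, 0, -0.005], [0, 0, 0], [0, 0, 0]], turn=[[0, 0, 0], [0, 0, -0.05], [0, 0, -0.05], [0, 0, 0], [0, 0, 0], [0, 0, 0], [0, 0, 0]])

```text
time_s: 11.45
tool_pos: [531.5, -250.4, 33.2]
ee_rot: [180.0, -0.1, 133.9]
force: [1.8, -1.2, -13.4]
finger_gap: 0.666
gripper_force: 68.8
```

Emit:
move_arm(gripper=[-1, -1, -1, -1, -1, -1, -1], translation=[[0, 0, 0.007], [0, 0, 0], [0, 0, 0], [0, 0, 0], [0, 0, -0.005], [0, 0, 0], [0, 0, 0]], turn=[[0, 0, 0], [0, 0, -0.05], [0, 0, -0.05], [0, 0, 0], [0, 0, 0], [0, 0, 0], [0, 0, 0]])

```text
time_s: 12.03
tool_pos: [531.6, -250.7, 33.0]
ee_rot: [-180.0, -0.0, 145.9]
force: [0.2, -1.1, -7.9]
finger_gap: 0.66
gripper_force: 69.1
```

Emit:
move_arm(gripper=[-1, -1, -1, -1, -1, -1, -1], translation=[[0, 0, 0.005], [0, 0, 0], [0, 0, 0], [0, 0, 0], [0, 0, -0.005], [0, 0, 0], [0, 0, 0]], turn=[[0, 0, 0], [0, 0, -0.05], [0, 0, -0.05], [0, 0, 0], [0, 0, 0], [0, 0, 0], [0, 0, 0]])

```text
time_s: 12.62
tool_pos: [531.7, -250.9, 32.9]
ee_rot: [-180.0, -0.0, 157.9]
force: [-0.8, -1.1, -6.4]
finger_gap: 0.667
gripper_force: 69.2
```

Emit:
move_arm(gripper=[-1, -1, -1, -1, -1, -1, -1], translation=[[0, 0, 0.005], [0, 0, 0], [0, 0, 0], [0, 0, 0], [0, 0, -0.006], [0, 0, 0], [0, 0, 0]], turn=[[0, 0, 0], [0, 0, -0.05], [0, 0, -0.05], [0, 0, 0], [0, 0, 0], [0, 0, 0], [0, 0, 0]])

```text
time_s: 13.2
tool_pos: [531.7, -250.8, 33.0]
ee_rot: [-180.0, -0.0, 169.9]
force: [-0.3, -2.3, -9.2]
finger_gap: 0.67
gripper_force: 69.4
```

Emit:
move_arm(gripper=[-1, -1, -1, -1, -1, -1, -1], translation=[[0, 0, 0.005], [0, 0, 0], [0, 0, 0], [0, 0, 0], [0, 0, -0.005], [0, 0, 0], [0, 0, 0]], turn=[[0, 0, 0], [0, 0, -0.05], [0, 0, -0.05], [0, 0, 0], [0, 0, 0], [0, 0, 0], [0, 0, 0]])

```text
time_s: 13.78
tool_pos: [531.8, -250.9, 33.1]
ee_rot: [-180.0, 0.0, -178.1]
force: [1.9, -2.5, -9.8]
finger_gap: 0.664
gripper_force: 69.3
```

Emit:
move_arm(gripper=[-1, -1, -1, -1, -1, -1, -1], translation=[[0, 0, 0.005], [0, 0, 0], [0, 0, 0], [0, 0, 0], [0, 0, -0.005], [0, 0, 0], [0, 0, 0]], turn=[[0, 0, 0], [0, 0, -0.05], [0, 0, -0.05], [0, 0, 0], [0, 0, 0], [0, 0, 0], [0, 0, 0]])

```text
time_s: 14.37
tool_pos: [531.8, -250.6, 33.1]
ee_rot: [180.0, 0.0, -166.1]
force: [0.5, -2.0, -9.4]
finger_gap: 0.668
gripper_force: 69.4
```

Emit:
move_arm(gripper=[-1, -1, -1, -1, -1, -1, -1], translation=[[0, 0, 0.005], [0, 0, 0], [0, 0, 0], [0, 0, 0], [0, 0, -0.005], [0, 0, 0], [0, 0, 0]], turn=[[0, 0, 0], [0, 0, -0.05], [0, 0, -0.05], [0, 0, 0], [0, 0, 0], [0, 0, 0], [0, 0, 0]])

```text
time_s: 14.95
tool_pos: [531.5, -250.7, 33.1]
ee_rot: [180.0, -0.0, -154.1]
force: [0.1, -1.8, -9.1]
finger_gap: 0.664
gripper_force: 69.4
```

Emit:
move_arm(gripper=[-1, -1, -1, -1, -1, -1, -1], translation=[[0, 0, 0.005], [0, 0, 0], [0, 0, 0], [0, 0, 0], [0, 0, -0.005], [0, 0, 0], [0, 0, 0]], turn=[[0, 0, 0], [0, 0, -0.05], [0, 0, -0.05], [0, 0, 0], [0, 0, 0], [0, 0, 0], [0, 0, 0]])

```text
time_s: 15.53
tool_pos: [531.5, -250.5, 33.3]
ee_rot: [180.0, -0.0, -142.1]
force: [-0.9, 0.2, -7.0]
finger_gap: 0.669
gripper_force: 69.6
```

Emit:
move_arm(gripper=[-1, -1, -1, -1, -1, -1, -1], translation=[[0, 0, 0.005], [0, 0, 0], [0, 0, 0], [0, 0, 0], [0, 0, -0.005], [0, 0, 0], [0, 0, 0]], turn=[[0, 0, 0], [0, 0, -0.05], [0, 0, -0.05], [0, 0, 0], [0, 0, 0], [0, 0, 0], [0, 0, 0]])

```text
time_s: 16.12
tool_pos: [531.7, -250.9, 34.1]
ee_rot: [-180.0, -0.0, -130.1]
force: [-2.3, -1.1, -3.5]
finger_gap: 0.666
gripper_force: 69.8
```

At yaw -130 it rises past the stop carrying only its weight. I'll lift a little more and check.

Emit:
move_arm(gripper=[-1, -1, -1, -1], translation=[[0, 0, -0.003], [0, 0, -0.002], [0, 0, 0], [0, 0, 0]], turn=[[0, 0, 0], [0, 0, 0], [0, 0, 0], [0, 0, 0]])

```text
time_s: 16.45
tool_pos: [530.9, -250.2, 36.0]
ee_rot: [179.9, -0.0, -130.0]
force: [-4.6, 1.1, -4.0]
finger_gap: 0.666
gripper_force: 69.7
```

Emit:
move_arm(gripper=[-1, -1, -1, -1, -1], translation=[[0, 0, 0], [0, 0, 0], [0, 0, -0.004], [0, 0, -0.004], [0, 0, 0]], turn=[[0, 0, -0.033], [0, 0, 0], [0, 0, 0], [0, 0, 0], [0, 0, 0]])

```text
time_s: 16.87
tool_pos: [531.4, -250.5, 40.6]
ee_rot: [180.0, -0.0, -126.1]
force: [-5.0, 1.5, -3.2]
finger_gap: 0.67
gripper_force: 69.9
```

```bash
python3 -c "
from h import *
s=robot.state();print(s['force'],s['moment'],s['tool_pos'],s['joint_pos'])"
```

```text
[-5.0189998   1.5299886  -3.24213809] [0.12335211 1.0514888  0.07747658] [ 531.43083456 -250.49444931   40.59848853] [-3.17755995e+01  1.44354550e+01 -3.13168298e+00  7.24772823e+01
 -2.56553738e-04 -8.56724457e+01]
```

Emit:
move_arm(gripper=[-1, -1, -1, -1, -1, -1], translation=[[0.001, 0.0016, 0], [0, 0, 0], [0, 0, -0.01], [0, 0, -0.01], [0, 0, -0.01], [0, 0, 0]], turn=[[0, 0, 0], [0, 0, 0], [0, 0, 0], [0, 0, 0], [0, 0, 0], [0, 0, 0]])

```text
time_s: 17.37
tool_pos: [531.9, -251.4, 57.8]
ee_rot: [-179.8, 0.0, -126.1]
force: [-2.5, -0.5, 0.3]
finger_gap: 0.67
gripper_force: 70.2
```

Emit:
move_arm(gripper=[-1, -1, -1, -1, -1, -1, -1], translation=[[0, 0, -0.02], [0, 0, -0.03], [0, 0, -0.03], [0, 0, -0.03], [0, 0, -0.03], [0, 0, -0.02], [0, 0, 0]], turn=[[0, 0, 0], [0, 0, 0], [0, 0, 0], [0, 0, 0], [0, 0, 0], [0, 0, 0], [0, 0, 0]])

```text
time_s: 17.95
tool_pos: [533.3, -251.8, 139.7]
ee_rot: [-179.5, 0.1, -126.0]
force: [0.8, -0.6, -1.6]
finger_gap: 0.669
gripper_force: 70.1
```

```bash
python3 - <<'E'
from h import *
np.set_printoptions(precision=1,suppress=True)
c=grab('scene');s=robot.state();t=s['tool_pos'];print(t,s['force'],s['finger_gap'])
u,v=map(int,pix(c,t)); cv2.imwrite('pics/held.png',cv2.resize(c['color'][max(v-60,0):v+60,max(u-80,0):u+80],(640,480),interpolation=2)[...,::-1]);print(u,v)
E
```

```text
[ 532.6 -251.4  137.8] [ 0.4  0.3 -1.9] 0.668889548945437
212 241
```

View pics/held.png

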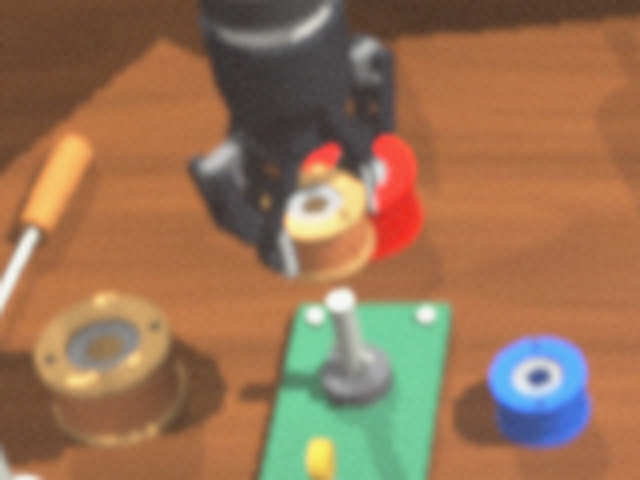

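The spool is held upright between the fingers at crop (325,220), and the bare spindle stands below at (345,330); everything else looks unmoved. Next I'll carry it to the pan.

Emit:
move_arm(gripper=[-1, -1, -1, -1, -1, -1, -1, -1], translation=[[-0.03, 0.017, 0], [-0.06, 0.034, 0], [-0.06, 0.034, 0], [-0.06, 0.034, 0], [-0.06, 0.034, 0], [-0.06, 0.034, 0], [-0.06, 0.034, 0], [-0.06, 0.034, 0]], turn=[[0, 0, 0], [0, 0, 0], [0, 0, 0], [0, 0, 0], [0, 0, 0], [0, 0, 0], [0, 0, 0], [0, 0, 0]])

```text
time_s: 18.67
tool_pos: [559.6, 8.1, 134.0]
ee_rot: [179.9, -0.0, -126.1]
force: [-0.3, -0.4, -0.7]
finger_gap: 0.669
gripper_force: 70.1
```

Emit:
move_arm(gripper=[-1, -1, -1, -1, -1, -1, -1, -1], translation=[[-0.06, 0.034, 0], [-0.06, 0.034, 0], [-0.06, 0.034, 0], [-0.06, 0.034, 0], [-0.06, 0.034, 0], [-0.06, 0.034, 0], [-0.04, 0.022, 0], [-0.02, 0.011, 0]], turn=[[0, 0, 0], [0, 0, 0], [0, 0, 0], [0, 0, 0], [0, 0, 0], [0, 0, 0], [0, 0, 0], [0, 0, 0]])

```text
time_s: 19.33
tool_pos: [587.1, 249.3, 133.6]
ee_rot: [179.9, -0.0, -125.9]
force: [-0.6, -0.2, -1.9]
finger_gap: 0.668
gripper_force: 70.1
```

Emit:
move_arm(gripper=[-1, -1, -1, -1], translation=[[-0.01, 0.006, 0], [0, 0, 0], [0, 0, 0], [0, 0, 0]], turn=[[0, 0, 0], [0, 0, 0], [0, 0, 0], [0, 0, 0]])

```text
time_s: 19.67
tool_pos: [588.5, 250.1, 135.1]
ee_rot: [-180.0, -0.1, -126.2]
force: [0.3, -0.1, -1.1]
finger_gap: 0.668
gripper_force: 70.1
```

```bash
python3 - <<'E'
from h import *
np.set_printoptions(precision=2,suppress=True)
s=robot.state();t=s['tool_pos'];y=np.radians(s['ee_rot'][2]);d=np.array([590.5,257.8])-t[:2]
print(t,s['ee_rot'],'tool shift',d@[np.cos(y),np.sin(y)]/500,d@[np.sin(y),-np.cos(y)]/500)
E
```

```text
[588.47 250.08 135.12] [-180.     -0.05 -126.15] tool shift -0.014863936462386674 0.005836188230994501
```

Emit:
move_arm(gripper=[-1, -1, -1, -1, -1, -1, -1, -1], translation=[[-0.015, 0.006, 0], [0, 0, 0.03], [0, 0, 0.04], [0, 0, 0.04], [0, 0, 0.04], [0, 0, 0.02], [0, 0, 0], [0, 0, 0]], turn=[[0, 0, 0], [0, 0, 0], [0, 0, 0], [0, 0, 0], [0, 0, 0], [0, 0, 0], [0, 0, 0], [0, 0, 0]])

```text
time_s: 20.33
tool_pos: [590.1, 259.0, 50.0]
ee_rot: [180.0, -0.1, -126.1]
force: [-0.0, -0.1, -2.3]
finger_gap: 0.671
gripper_force: 70.1
```

```bash
python3 - <<'E'
from h import *
np.set_printoptions(precision=2,suppress=True)
c=grab('scene')
s=robot.state();t=s['tool_pos'];print(t,s['ee_rot'],s['force'])
u,v=map(int,pix(c,t)); cv2.imwrite('pics/over.png',cv2.resize(c['color'][v-60:v+60,u-80:u+80],(640,480),interpolation=2)[...,::-1])
E
```

```text
[591.14 259.41  51.35] [-179.96    0.07 -126.08] [-0.75  0.38 -1.78]
```

View pics/over.png

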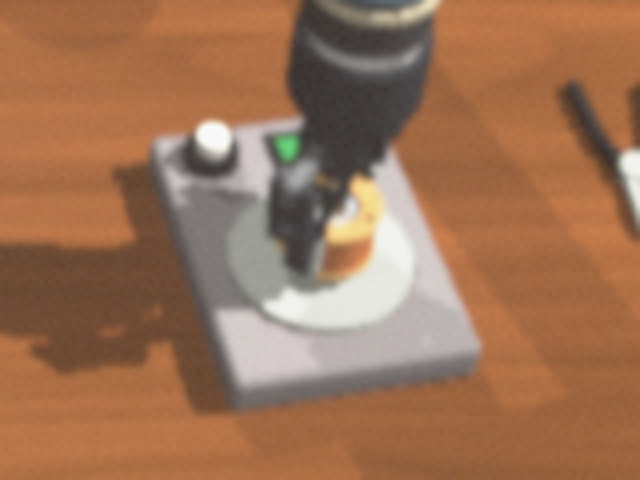

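The spool hangs just above the pan at crop (340,240), about central, and the plunger is up at (212,140). Now I'll lower it slowly until I feel contact.

Emit:
move_arm(gripper=[-1, -1, -1, -1, -1, -1, -1, -1], translation=[[0, 0, 0.005], [0, 0, 0.004], [0, 0, 0.004], [0, 0, 0.004], [0, 0, 0.003], [0, 0, 0.002], [0, 0, 0], [0, 0, 0]], turn=[[0, 0, 0], [0, 0, 0], [0, 0, 0], [0, 0, 0], [0, 0, 0], [0, 0, 0], [0, 0, 0], [0, 0, 0]])

```text
time_s: 21.05
tool_pos: [590.3, 259.4, 39.1]
ee_rot: [180.0, -0.0, -126.1]
force: [-0.9, -0.9, -1.0]
finger_gap: 0.668
gripper_force: 70.1
```

Emit:
move_arm(gripper=[-1, -1, -1, -1], translation=[[0, 0, 0.001], [0, 0, 0.001], [0, 0, 0], [0, 0, 0]], turn=[[0, 0, 0], [0, 0, 0], [0, 0, 0], [0, 0, 0]])

```text
time_s: 21.38
tool_pos: [590.5, 259.4, 38.3]
ee_rot: [-180.0, -0.0, -126.1]
force: [1.0, -0.7, -2.1]
finger_gap: 0.665
gripper_force: 70.1
```

Emit:
move_arm(gripper=[-1, -1, -1, -1], translation=[[0, 0, 0.001], [0, 0, 0.001], [0, 0, 0], [0, 0, 0]], turn=[[0, 0, 0], [0, 0, 0], [0, 0, 0], [0, 0, 0]])

```text
time_s: 21.72
tool_pos: [590.6, 259.5, 37.7]
ee_rot: [-180.0, 0.0, -126.1]
force: [-1.4, 0.2, -0.9]
finger_gap: 0.669
gripper_force: 70.4
```

Emit:
move_arm(gripper=[-1, -1, -1, -1], translation=[[0, 0, 0.001], [0, 0, 0], [0, 0, 0], [0, 0, 0]], turn=[[0, 0, 0], [0, 0, 0], [0, 0, 0], [0, 0, 0]])

```text
time_s: 22.05
tool_pos: [590.6, 259.5, 37.6]
ee_rot: [-180.0, 0.0, -126.1]
force: [-3.2, -0.4, 4.8]
finger_gap: 0.667
gripper_force: 70.6
```

Touchdown. Opening gently.

Emit:
move_arm(gripper=[0.36, 0.4, 0.5, 0.6, 0.8, 1, 1, 1], translation=[[0, 0, 0], [0, 0, 0], [0, 0, 0], [0, 0, 0], [0, 0, 0], [0, 0, 0], [0, 0, 0], [0, 0, 0]], turn=[[0, 0, 0], [0, 0, 0], [0, 0, 0], [0, 0, 0], [0, 0, 0], [0, 0, 0], [0, 0, 0], [0, 0, 0]])

```text
time_s: 22.72
tool_pos: [590.4, 259.4, 36.7]
ee_rot: [180.0, -0.0, -126.1]
force: [-0.5, 0.5, -0.5]
finger_gap: 1.001
gripper_force: 0.0
```

Emit:
move_arm(gripper=[1, 1, 1, 1, 1, 1, 1, 1], translation=[[0, 0, -0.01], [0, 0, -0.02], [0, 0, -0.03], [0, 0, -0.05], [0, 0, -0.07], [0, 0, -0.07], [0, 0, -0.05], [0, 0, 0]], turn=[[0, 0, 0], [0, 0, 0], [0, 0, 0], [0, 0, 0], [0, 0, 0], [0, 0, 0], [0, 0, 0], [0, 0, 0]])

```text
time_s: 23.38
tool_pos: [594.1, 260.6, 196.8]
ee_rot: [-179.5, 0.7, -126.0]
force: [0.6, -0.1, 1.3]
finger_gap: 0.999
gripper_force: 0.0
```

```bash
python3 - <<'E'
from h import *
c=grab('scene');W=cloud(c);print(robot.state()['tool_pos'],robot.state()['force'])
m=(np.abs(W[...,1]-258)<45)&(np.abs(W[...,0]-590)<45)&(W[...,2]>69)&(W[...,2]<76)
print(cv2.minEnclosingCircle(W[m][:,:2].astype(np.float32)),np.median(W[m][:,2]),W[m][:,2].std(),m.sum())
cv2.imwrite('pics/end.png',c['color'][...,::-1])
E
```

```text
[593.20191909 260.33067221 193.52986837] [-0.12504432  0.24988032  0.06077257]
((592.2471923828125, 261.5643005371094), 30.91594696044922) 71.4984182031269 1.518403070106285 264
```

View pics/end.png

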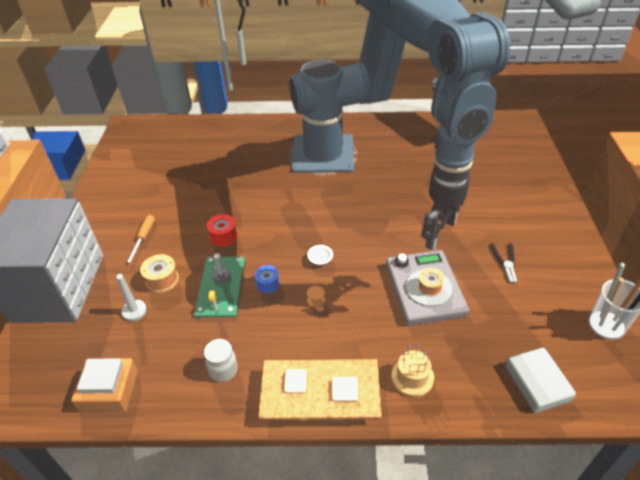

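The spool stands upright near the middle of the pan at (430,280), about 3 mm off centre with its top at z≈72. The gripper is clear, and the bobbin (316,296, now in shadow), dish, pliers, driver and mandrel are where they were.

```bash
python3 -c "
from plant import robot
print(robot.close_job())"
```

```text
the job is handed in; nothing more can be done
None
```

I pressed the scale's plunger fully down and let it back up, then turned the spool about 140° to find the free spot and lifted it off without forcing it; it now stands upright about 3 mm off the pan's centre, released, and the job was handed in at about 23.5 s.

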